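Squeeze-test three damper feet and sort them by firmness

TASK

Three damper feet that look the same stand in a row on the cork mat. Working from left to right, push each one's rubber button in by 5 mm (never as far as 8 mm), hold it there for a moment and feel how hard it pushes back. Then gently seat the softest foot fully home in the left socket of the grey sorting block and the firmest in the right socket, leave the middling one standing where it is, and leave everything else alone.

Things in the scene. Friction and masses are not known exactly. Their poses are not given: they have to be found in the camera images.
- foot_a_mid (a point): centre of one loose damper foot, on its upright z axis, 26 mm above the underside and 26 mm below the top. Bottom up: steel spigot 34 mm across, 18 mm tall, chamfered; aluminium flange 46 mm across, 22 mm tall (grip here, 18 to 40 mm up); black rubber button 31 mm across, 12 mm proud. 0.1 to 0.2 kg. The three look alike; the order in the row varies.
- foot_a_button (a joint): how far foot_a's button is pressed in (m): 0 = proud, 0.005 = test depth, 0.011 = bottomed (ruined from 0.008). It springs back; force grows in proportion to depth: at 5 mm about 4 N for the softest of the three, 8 N for the middling, 15 N for the firmest. Which is which is not marked.
- foot_b_mid (a point): centre of one loose damper foot, on its upright z axis, 26 mm above the underside and 26 mm below the top. Bottom up: steel spigot 34 mm across, 18 mm tall, chamfered; aluminium flange 46 mm across, 22 mm tall (grip here, 18 to 40 mm up); black rubber button 31 mm across, 12 mm proud. 0.1 to 0.2 kg. The three look alike; the order in the row varies.
- foot_b_button (a joint): how far foot_b's button is pressed in (m): 0 = proud, 0.005 = test depth, 0.011 = bottomed (ruined from 0.008). It springs back; force grows in proportion to depth: at 5 mm about 4 N for the softest of the three, 8 N for the middling, 15 N for the firmest. Which is which is not marked.
- foot_c_mid (a point): centre of one loose damper foot, on its upright z axis, 26 mm above the underside and 26 mm below the top. Bottom up: steel spigot 34 mm across, 18 mm tall, chamfered; aluminium flange 46 mm across, 22 mm tall (grip here, 18 to 40 mm up); black rubber button 31 mm across, 12 mm proud. 0.1 to 0.2 kg. The three look alike; the order in the row varies.
- foot_c_button (a joint): how far foot_c's button is pressed in (m): 0 = proud, 0.005 = test depth, 0.011 = bottomed (ruined from 0.008). It springs back; force grows in proportion to depth: at 5 mm about 4 N for the softest of the three, 8 N for the middling, 15 N for the firmest. Which is which is not marked.
- mat: cork mat fixed on the worktop, 220 mm (x) by 360 mm (y), 4 mm thick; origin at the centre of its underside; the row of feet runs along its y axis near its robot-side edge, 120 mm apart (each up to 15 mm off): left is +y, right is -y.
- block: grey plastic sorting block fixed to the worktop, 80 mm (x) by 170 mm (y), 30 mm tall, with two round sockets in its top, 100 mm apart along its y axis; origin at the centre of its underside.
- left_socket (a point): centre of the mouth of the left (+y) socket, at the block's top face. Bore 37 mm across, 22 mm deep, chamfered 2 mm; a seated foot's spigot is in the bore and its flange rests on the top face, so its centre point is 8 mm above this one.
- right_socket (a point): centre of the mouth of the right (-y) socket, same bore, at the block's top face.
- dish: petri dish, 56 mm across, 14 mm tall, loose on the mat behind the row of feet; origin at the centre of its underside. Bystander.
- pen_near: marker pen, 136 mm long, lying on the mat behind the row of feet. Bystander.
Not all that is in view belongs to the job. Leave any orange or yellow look-alike of the block alone.

How it is judged:
By the outcome, as a careful person would: the job done as asked, in the order asked, and still so for the second after the job is handed in, with the robot touching nothing.
It also fails if it takes over 72 s, if anything falls off the work surface, if the arm or the gripper's body presses on something with over 40 N, if the wrist force passes 120 N, or if a joint passes its speed limit or range.

ROBOT

A 7-joint arm with a two-finger parallel gripper is mounted at the origin on a cart in front of the work surface, level with it; the furniture and walls round the work are solid. World frame = base frame: x ahead of the robot, y to its left, z up, the work surface at z = 0. Lengths are in mm, angles in degrees, forces in N, time in s.
With the tool pointing down it reaches from about 400 to 875 mm from the base axis. Payload 4.4 kg.
Tool frame: the origin (TCP) lies midway between the tips of the shut fingers; the grasp point (between the pads) lies 19 mm behind it; z points along the fingers, y is the line along which they close (so a half turn about z gives the same grasp; the last joint's range is limited). The gripper opens to 85 mm and grips with 20 to 120 N. Pads are 22 mm wide; open, the fingers measure 114 mm over their backs; the gripper's body (76 mm by 85 mm) begins 54 mm behind the grasp point. The pads swing forward as they close: fully open they stand 13 mm farther back than shut.
Start: joints at [59.943, 36.005, 2.206, 86.941, -1.547, 57.084, -1.146], TCP at [287.895, -582.781, 231.313] pointing down, gripper open.
Joint ranges: [-175.42, 175.42], [-21.48, 121.26], [-71.46, 75.88], [10.55, 141.38], [-63.04, 243.04], [13.31, 113.54], [-168.57, 168.57]. Speed limits (degrees/s): [147.25, 147.25, 180, 180, 180, 180, 180].

INTERFACE

Orientations are given as [roll, pitch, yaw] about the fixed x, y, z axes, in that order (R = Rz(yaw) Ry(pitch) Rx(roll)).
In Python, from bench import * gives the robot as it stands. The module is installed in compiled form; this text tells all that it offers.
- The arm moves only by the tool play_rows, never from a script. Its argument "commands" is text: rows parted by semicolons, each of 7 numbers parted by spaces: the shift along the tool's x, y, z in mm, then the turn, a rotation vector about the tool's x, y, z in rad, then the closure, from 0 (fully open) to 1 (shut). In form: dx dy dz ax ay az gripper; .... A call has 1 to 10 rows; each row is the pose to reach, as a shift and turn from the pose commanded when the call began, along the tool's axes at that moment; what a row does not reach only later rows make up. A row lasts 1/12 s, in which the tool goes at most 41.7 mm and 7.16 degrees, less where a joint would pass 70% of its speed; a pose out of reach is approached as far as the arm can. A call with a gripper value outside its range is refused whole. The fingers move at their own pace and stop on an object; "force" is the grip in N (left out, the last holds). Time passes only in rows, so rows that repeat a pose let the fingers close. It gives the time, the measured TCP pose, the force, the opening and the grip force at its end, in the units of the state.
- read_state(): the state, without advancing time (a new reading comes with each control period).
- camera(name): name is "scene" or "top" or "wrist"; returns a dict with "image" (480x640x3 uint8, blue, green, red), "z_map" (480x640 float32, mm along the optical axis (not along the pixel's ray), 0 where there is no reading), "fx", "fy", "cx", "cy" (pixels), "R" (3x3) and "t" (3): a world point X has camera coordinates R X + t. Camera axes: x right, y down, z forward; pixel columns grow to the right and rows downward; lengths in mm; the calibration is good to about 2 mm. A picture is of the moment at which its call begins.
- sign_off(): hands the job in; it is judged then, once.
Trained networks look in the newest picture that a camera, given by its name, has taken for a name from the list of things; names that differ only in an ending like _2 or _b are one class to them, and where a whole thing is asked for, a point or a joint stands for the part that bears it (a point fixed in the world has none). Each returns a list of dicts, best first, with "score" (0 to 1); they miss things now and then, are a little off and sometimes report something else, mostly with a low value. They report only what shows in the picture. A call takes as long as a camera call. They do not tell look-alikes from the thing itself.
- regions_of(thing, camera): "region" (480x640 bool, what is visible of it) and "point" ([column, row] in pixels, amid what is visible of it).
- place_of(thing, camera): "point" ([column, row] in pixels: a listed point, or the origin of a listed thing).
The state is a dict: "clock": time; "joint_positions": joint angles; "joint_vel": joint speeds; "effort": joint torques, N m; "position": TCP position; "tcp_rot": TCP orientation; "wrist_force": force on the tool from outside, world axes, zero at the start; "ft_torque": the same for the moment, N m; "grip_width": opening from 0.0 (shut) to 1.0 (fully open); "gripper_force": force on a finger pad.
Only numpy, scipy, OpenCV 4.12 (cv2) and the standard library are available. Lean on these libraries where they do the work, as an engineer would, in place of code of your own. Each camera call takes 0.05 s, during which the arm holds its last target. There are 200 camera calls.

## Working session

There is one attempt and no reset: what is moved stays moved. The work goes in short steps, Python scripts to look and compute and a tool call to move; the robot and the scene stay as the last step left them, time stands still between calls to the robot, and variables do not carry over. Pictures are saved under pics/ and viewed, at most 10 in all, crops included, and the job is handed in when it is done.

Besides the shell and the picture viewer there is one more tool, called after "Call:" by a JSON object that holds its "fn" and its "kwargs", one argument or row to a line. play_rows: Moves the arm, as the interface text tells. Its arguments: {"type":"object","properties":{"commands":{"type":"string"},"force":{"type":"number"}},"required":["commands"]}

```bash
mkdir -p pics; cat > h.py <<'E'
from bench import *
import numpy as np, cv2
def w(c,u,v,z=None):
    "pixel -> world; z plane height if given, else depth map"
    r=np.array([(u-c["cx"])/c["fx"],(v-c["cy"])/c["fy"],1.]);R=np.array(c["R"]);t=np.array(c["t"])
    o=-R.T@t;d=R.T@r
    if z is not None: return o+d*(z-o[2])/d[2]
    zz=c["z_map"][int(round(v)),int(round(u))]
    return o+d*zz
def cloud(c):
    v,u=np.mgrid[:480,:640];Z=c["z_map"]
    P=np.stack([(u-c["cx"])/c["fx"]*Z,(v-c["cy"])/c["fy"]*Z,Z],-1)-np.array(c["t"])
    return P@np.array(c["R"])
E
python3 - <<'E'
from h import *
s=read_state();print({k:np.round(s[k],2) for k in("clock","position","tcp_rot","wrist_force","ft_torque","grip_width")})
for n in("scene","top"):
    c=camera(n);cv2.imwrite(f"pics/{n}0.png",c["image"])
    print(n,np.round(-np.array(c["R"]).T@c["t"]))
    for th,z in(("foot_a_mid",30),("left_socket",30),("right_socket",30),("block",0),("mat",0),("dish",4),("pen_near",8)):
        for p in place_of(th,n)[:6]: print(th,round(p["score"],2),np.round(p["point"]),np.round(w(c,*p["point"],z)))
E
```

```text
{'clock': np.float64(0.0), 'position': array([ 287.66, -582.19,  230.38]), 'tcp_rot': array([-179.89,    0.  ,   26.29]), 'wrist_force': array([ 0.25, -0.64,  0.32]), 'ft_torque': array([-0.07, -0.03, -0.02]), 'grip_width': np.float64(1.0)}
scene [  11. -948.  615.]
foot_a_mid 0.71 [296. 199.] [558. 250.  30.]
left_socket 0.81 [377. 291.] [ 499. -241.   30.]
left_socket 0.58 [233. 235.] [333. 135.  30.]
left_socket 0.55 [290. 316.] [ 315. -227.   30.]
right_socket 0.84 [256. 250.] [353.  37.  30.]
right_socket 0.82 [330. 345.] [ 339. -338.   30.]
right_socket 0.65 [415. 312.] [ 522. -336.   30.]
block 0.9 [310. 344.] [ 325. -286.    0.]
block 0.63 [402. 310.] [ 529. -288.    0.]
block 0.56 [242. 255.] [335.  85.   0.]
mat 0.56 [326. 218.] [601. 152.   0.]
dish 0.57 [338. 206.] [662. 196.   4.]
top [ 445.  -28. 1233.]
foot_a_mid 0.86 [171. 230.] [555. 264.  30.]
foot_a_mid 0.3 [462. 242.] [ 526. -333.   30.]
left_socket 0.69 [227. 338.] [334. 147.  30.]
left_socket 0.59 [410. 347.] [ 313. -224.   30.]
left_socket 0.58 [413. 252.] [ 506. -233.   30.]
left_socket 0.36 [437. 249.] [ 513. -282.   30.]
right_socket 0.96 [461. 242.] [ 527. -332.   30.]
right_socket 0.87 [276. 331.] [348.  49.  30.]
right_socket 0.66 [461. 333.] [ 340. -329.   30.]
block 0.84 [256. 331.] [346.  92.   0.]
block 0.69 [435. 248.] [ 516. -285.    0.]
block 0.69 [435. 337.] [ 330. -281.    0.]
mat 0.8 [226. 206.] [607. 155.   0.]
dish 0.88 [198. 176.] [671. 213.   4.]
dish 0.67 [263. 155.] [714.  77.   4.]
pen_near 0.73 [261. 160.] [703.  81.   8.]
```

View pics/top0.png

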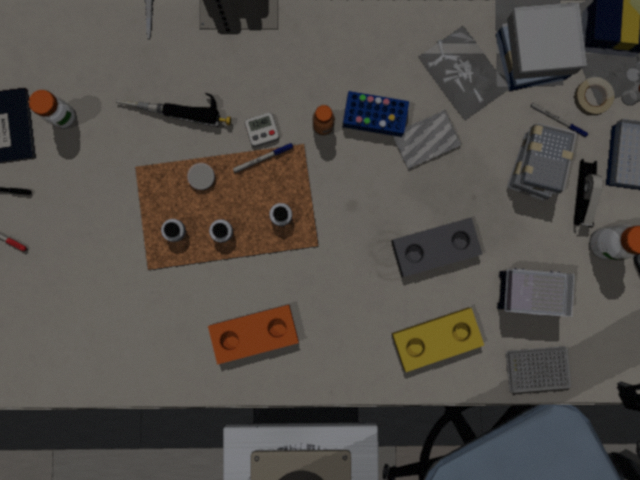

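View pics/scene0.png

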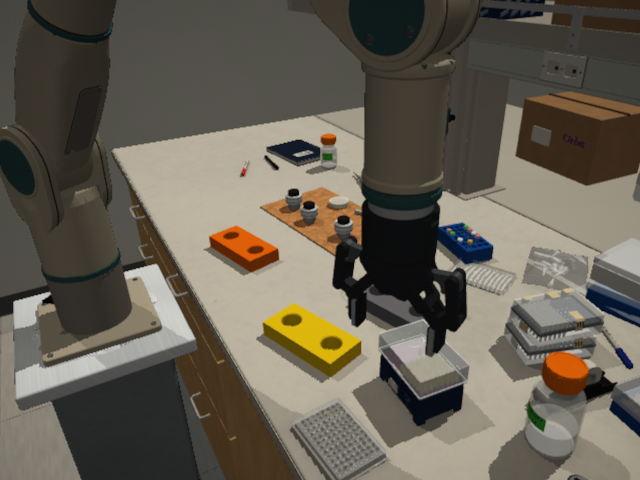

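The top view shows the feet at about (172,230), (220,231) and (281,214). Three blocks could be the target: orange (255,335), yellow (437,340) and grey (436,250). The grey one fits the description, with sockets at about (413,253) and (460,240). I'll measure with depth and confirm it in one crop.

```bash
python3 - <<'E'
from h import *
c=camera("top");P=cloud(c)
cv2.imwrite("pics/crop1.png",cv2.resize(c["image"][200:300,380:500],None,fx=6,fy=6,interpolation=cv2.INTER_CUBIC))
for u,v in((172,230),(220,231),(281,214)):
    Q=P[v-18:v+19,u-18:u+19].reshape(-1,3)
    b=Q[(Q[:,2]>50)&(Q[:,2]<64)];f=Q[(Q[:,2]>38)&(Q[:,2]<49)]
    print(u,len(b),np.round(b.mean(0),1),np.round((b.max(0)+b.min(0))/2,1),len(f),np.round((f.max(0)+f.min(0))/2,1),np.round(np.ptp(f,0),1))
    print(np.round(w(c,u,v,56),1))
# mat height
print("mat z",np.median(P[235:250,190:200,2]), "table z",np.median(P[270:285,150:250,2]))
# block
m=np.zeros((480,640),bool);m[205:295,380:495]=1
T=m&(P[...,2]>24)&(P[...,2]<36)
r=cv2.minAreaRect(P[T][:,:2].astype(np.float32));print("block",r,np.median(P[T][:,2]))
for u,v in((413,253),(460,240)):
    mm=np.zeros_like(m);mm[v-14:v+15,u-14:u+15]=1
    H=mm&~T&(P[...,2]<24)
    uv=np.argwhere(H)[:,::-1];
    print(len(uv),uv.mean(0),np.round(P[H].mean(0),1),np.round(np.ptp(P[H],0),1))
E
```

```text
172 188 [552.9 258.3  55.3] [552.4 258.3  55.6] 215 [553.3 258.3  43.3] [45.4 45.5 10.6]
[552.  255.1  56. ]
220 181 [551.4 161.5  55.3] [551.8 161.4  55.4] 219 [550.8 161.6  43.6] [45.1 44.8 10.7]
[549.5 159.1  56. ]
281 178 [584.3  39.5  54.9] [584.5  39.7  55.6] 211 [584.   39.6  43.6] [43.7 45.  10.7]
[583.3  36.7  56. ]
mat z 3.6889293198342905 table z -0.588568992945475
block ((517.0390625, -282.9532470703125), (80.1004638671875, 171.32676696777344), 15.31684398651123) 28.771607263722252
265 [413.23773585 253.38113208] [ 504.8 -237.     9. ] [57.5 56.3 24.6]
258 [459.89534884 240.37984496] [ 531.6 -335.5    8.9] [58.4 67.2 31.2]
```

View pics/crop1.png

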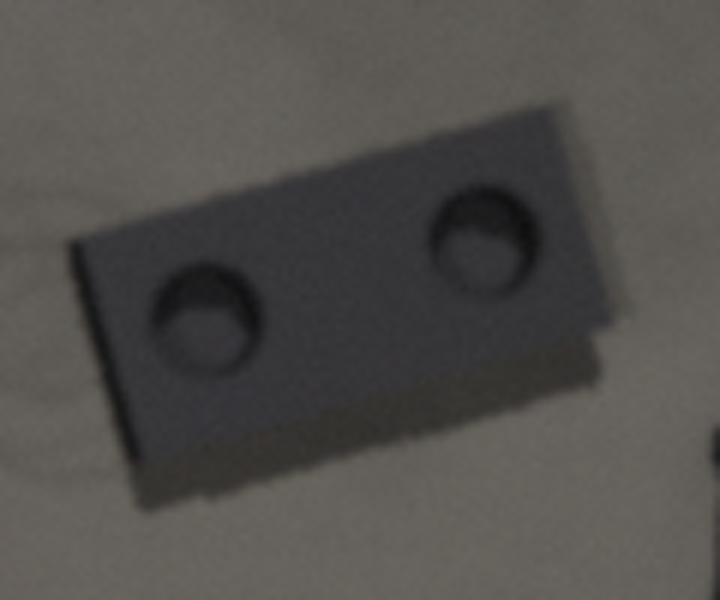

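The crop confirms the grey block, with two clean sockets. Depth fits put the feet at (553,258), (551,161) and (584,40) with tops near 56, and the sockets at (504,−235) and (530,−331). The heights and sizes match the description. Next I shut the fingers, turn to yaw 90 and move towards the left foot.

Call:
{"fn": "play_rows", "kwargs": {
  "commands": "610 -637 0 0 0 -1.112 1;610 -637 0 0 0 -1.112 1;610 -637 0 0 0 -1.112 1;610 -637 0 0 0 -1.112 1;610 -637 0 0 0 -1.112 1;610 -637 0 0 0 -1.112 1;610 -637 0 0 0 -1.112 1;610 -637 0 0 0 -1.112 1;610 -637 0 0 0 -1.112 1;610 -637 0 0 0 -1.112 1",
  "force": 40
}}

```text
clock: 1.68
position: [413.3, -183.6, 231.7]
tcp_rot: [179.9, 0.0, 90.2]
wrist_force: [1.5, -0.4, -0.4]
grip_width: -0.0
gripper_force: 0.0
```

Call:
{"fn": "play_rows", "kwargs": {
  "commands": "442 140 100 0 0 0 1;442 140 100 0 0 0 1;442 140 100 0 0 0 1;442 140 100 0 0 0 1;442 140 100 0 0 0 1;442 140 100 0 0 0 1;442 140 100 0 0 0 1;442 140 100 0 0 0 1;442 140 100 0 0 0 1;442 140 100 0 0 0 1"
}}

```text
clock: 2.52
position: [536.5, 205.0, 143.1]
tcp_rot: [180.0, 0.0, 90.0]
wrist_force: [1.5, -0.6, 0.5]
grip_width: -0.001
gripper_force: 0.0
```

Call:
{"fn": "play_rows", "kwargs": {
  "commands": "45 14 60 0 0 0 1;45 14 60 0 0 0 1;45 14 60 0 0 0 1;45 14 60 0 0 0 1"
}}

```text
clock: 2.85
position: [548.6, 248.8, 81.6]
tcp_rot: [-179.8, 0.1, 90.1]
wrist_force: [0.6, -0.5, 0.8]
grip_width: 0.001
gripper_force: 0.0
```

```bash
python3 - <<'E'
from h import *
s=read_state();print({k:np.round(s[k],2) for k in("clock","position","tcp_rot","wrist_force","joint_positions")})
c=camera("wrist");cv2.imwrite("pics/w1.png",c["image"]);P=cloud(c)
print(np.round(-np.array(c["R"]).T@c["t"]))
c2=camera("top");P2=cloud(c2)
for n,P in(("w",P),("t",P2)):
  for X in((553,258),(551,161.5),(584,39.6)):
    Q=P.reshape(-1,3);Q=Q[np.hypot(Q[:,0]-X[0],Q[:,1]-X[1])<40]
    f=Q[(Q[:,2]>40)&(Q[:,2]<48)];b=Q[(Q[:,2]>52)&(Q[:,2]<62)]
    if len(f)>5: print(n,len(f),np.round((f.max(0)+f.min(0))/2,1),np.round(np.ptp(f,0),1),np.round((b.max(0)+b.min(0))/2,1) if len(b) else 0,np.round(np.median(b[:,2]),2) if len(b) else 0)
E
```

```text
{'clock': np.float64(2.85), 'position': array([548.57, 248.77,  81.63]), 'tcp_rot': array([-1.798e+02,  7.000e-02,  9.014e+01]), 'wrist_force': array([ 0.59, -0.5 ,  0.77]), 'joint_positions': array([-18.85,  43.7 , -13.25, 101.35,  15.23,  36.91, -40.68])}
[549. 324. 224.]
w 2402 [554.3 258.9  44. ] [45.5 45.4  8. ] [554.4 258.7  55.2] 55.99
w 51 [548.4 175.2  46. ] [5.5 3.2 3.9] [548.5 169.8  54.7] 55.75
t 98 [552.  248.3  44. ] [42.3 23.9  7.6] [552.3 246.9  54.1] 52.92
t 192 [550.8 161.1  44.1] [45.1 45.2  7.6] [551.6 161.5  56.4] 55.28
t 185 [584.   39.5  44. ] [43.4 44.8  7.8] [583.6  38.8  56.5] 54.75
```

View pics/w1.png

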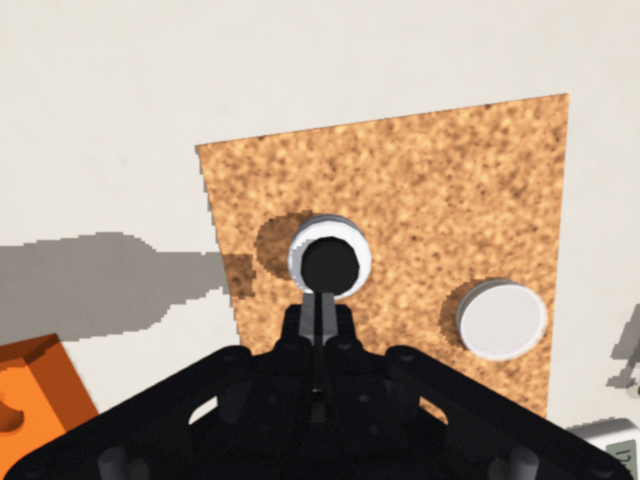

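The wrist view shows the left foot's button at (330,265), just ahead of the fingertips at (318,295). The wrist fit puts it at (554,258.7). I move above it.

Call:
{"fn": "play_rows", "kwargs": {
  "commands": "9 5 10 0 0 0 1;9 5 20 0 0 0 1;9 5 20 0 0 0 1;9 5 20 0 0 0 1;9 5 20 0 0 0 1"
}}

```text
clock: 3.37
position: [555.1, 256.4, 63.6]
tcp_rot: [-180.0, 0.0, 90.0]
wrist_force: [0.2, 0.1, 0.1]
grip_width: -0.002
gripper_force: 0.0
```

Call:
{"fn": "play_rows", "kwargs": {
  "commands": "0 0 6 0 0 0 1;0 0 6 0 0 0 1;0 0 6 0 0 0 1"
}}

```text
clock: 3.62
position: [554.8, 256.7, 57.2]
tcp_rot: [-180.0, 0.0, 90.0]
wrist_force: [-0.1, 0.0, -0.6]
grip_width: 0.002
gripper_force: 0.0
```

Call:
{"fn": "play_rows", "kwargs": {
  "commands": "0 0 2 0 0 0 1;0 0 2 0 0 0 1;0 0 2 0 0 0 1"
}}

```text
clock: 3.87
position: [555.2, 257.0, 55.7]
tcp_rot: [180.0, -0.0, 90.0]
wrist_force: [1.3, -0.1, 1.6]
grip_width: 0.003
gripper_force: 0.6
```

Call:
{"fn": "play_rows", "kwargs": {
  "commands": "0 0 1 0 0 0 1;0 0 1 0 0 0 1;0 0 1 0 0 0 1"
}}

```text
clock: 4.12
position: [555.2, 257.0, 54.7]
tcp_rot: [180.0, -0.0, 90.0]
wrist_force: [0.2, 0.1, 2.4]
grip_width: 0.004
gripper_force: 1.3
```

Call:
{"fn": "play_rows", "kwargs": {
  "commands": "0 0 1 0 0 0 1;0 0 1 0 0 0 1;0 0 1 0 0 0 1"
}}

```text
clock: 4.37
position: [555.2, 257.0, 53.7]
tcp_rot: [180.0, -0.0, 90.0]
wrist_force: [0.1, -1.4, 3.2]
grip_width: -0.002
gripper_force: 2.1
```

Call:
{"fn": "play_rows", "kwargs": {
  "commands": "0 0 1 0 0 0 1;0 0 1.5 0 0 0 1;0 0 1.5 0 0 0 1"
}}

```text
clock: 4.62
position: [555.3, 257.1, 52.3]
tcp_rot: [180.0, -0.0, 90.0]
wrist_force: [0.1, -0.3, 6.5]
grip_width: -0.0
gripper_force: 3.3
```

```bash
cat > avg.py <<'E'
from h import *
A=[]
for i in range(8):
    camera("wrist");s=read_state();A.append([*s["position"],*s["wrist_force"],s["gripper_force"]])
A=np.array(A);print(s["clock"],"pos/force/grip",np.round(A.mean(0),2),"sd",np.round(A.std(0),2))
E
python3 avg.py
```

```text
5.0167 pos/force/grip [555.25 257.03  52.37  -0.62  -0.9    6.31   3.19] sd [0.02 0.02 0.01 0.69 0.43 0.31 0.01]
```

Pad force (noise 0.01 N) reads half the wrist force, so k≈1.6 N/mm, which is the middling foot. Depth is 3.95 mm, so I press about 1 mm more, hold, then lift.

Call:
{"fn": "play_rows", "kwargs": {
  "commands": "0 0 1 0 0 0 1;0 0 1 0 0 0 1;0 0 1 0 0 0 1"
}}

```text
clock: 5.27
position: [555.3, 257.0, 51.5]
tcp_rot: [180.0, -0.0, 90.0]
wrist_force: [-1.6, -0.3, 7.5]
grip_width: -0.002
gripper_force: 3.9
```

```bash
python3 avg.py
```

```text
5.6667 pos/force/grip [555.27 257.04  51.56  -1.    -0.94   7.73   3.83] sd [0.01 0.02 0.01 0.4  0.39 0.37 0.01]
```

Call:
{"fn": "play_rows", "kwargs": {
  "commands": "0 0 0.3 0 0 0 1;0 0 0.3 0 0 0 1;0 0 0.3 0 0 0 1;0 0 0.3 0 0 0 1;0 0 0.3 0 0 0 1;0 0 0.3 0 0 0 1;0 0 0.3 0 0 0 1"
}}

```text
clock: 6.25
position: [555.3, 257.0, 51.3]
tcp_rot: [180.0, -0.0, 90.0]
wrist_force: [0.0, -0.7, 8.1]
grip_width: 0.0
gripper_force: 4.0
```

Call:
{"fn": "play_rows", "kwargs": {
  "commands": "0 0 -18 0 0 0 1;0 0 -18 0 0 0 1;-40 -2 -18 0 0 0 1;-80 -4 -18 0 0 0 1;-95.5 -4 -18 0 0 0 1;-95.5 -4 -10 0 0 0 1;-95.5 -4 -8 0 0 0 1;-95.5 -4 -8 0 0 0 1;-95.5 -4 -8 0 0 0 1;-95.5 -4 -8 0 0 0 1"
}}

```text
clock: 7.08
position: [550.8, 163.4, 58.6]
tcp_rot: [180.0, -0.1, 90.1]
wrist_force: [0.2, 0.4, 0.2]
grip_width: 0.001
gripper_force: 0.0
```

```bash
python3 avg.py; python3 - <<'E'
from h import *
c=camera("wrist");P=cloud(c)
for X in((553,258),(551,161.5),(584,39.6)):
    Q=P.reshape(-1,3);Q=Q[np.hypot(Q[:,0]-X[0],Q[:,1]-X[1])<40]
    f=Q[(Q[:,2]>41)&(Q[:,2]<48)]
    if len(f)>5: print(len(f),np.round((f.max(0)+f.min(0))/2,1),np.round(np.ptp(f,0),1))
E
```

```text
7.4833 pos/force/grip [ 5.5102e+02  1.6220e+02  5.8770e+01 -1.3000e-01  4.0000e-02  2.9000e-01
  0.0000e+00] sd [0.05 0.52 0.04 0.37 0.48 0.75 0.  ]
4956 [554.4 258.3  44.2] [45.5 45.5  6.3]
2546 [552.4 165.6  44.5] [45.7 37.8  6.9]
```

Call:
{"fn": "play_rows", "kwargs": {
  "commands": "0 0 4 0 0 0 1;0 0 4 0 0 0 1;0 0 4 0 0 0 1;0 0 4 0 0 0 1"
}}

```text
clock: 7.87
position: [551.5, 161.7, 55.0]
tcp_rot: [179.9, -0.0, 90.0]
wrist_force: [0.2, -0.4, 4.0]
grip_width: -0.004
gripper_force: 2.0
```

Call:
{"fn": "play_rows", "kwargs": {
  "commands": "0 0 1 0 0 0 1;0 0 1 0 0 0 1;0 0 1 0 0 0 1;0 0 1 0 0 0 1"
}}

```text
clock: 8.2
position: [551.6, 161.6, 54.2]
tcp_rot: [179.9, -0.0, 90.0]
wrist_force: [0.2, 0.2, 6.2]
grip_width: 0.002
gripper_force: 3.2
```

Call:
{"fn": "play_rows", "kwargs": {
  "commands": "0 0 1 0 0 0 1;0 0 1 0 0 0 1;0 0 1 0 0 0 1;0 0 1 0 0 0 1"
}}

```text
clock: 8.53
position: [551.6, 161.6, 53.5]
tcp_rot: [179.9, -0.0, 90.0]
wrist_force: [0.4, 0.2, 8.7]
grip_width: -0.004
gripper_force: 4.2
```

Call:
{"fn": "play_rows", "kwargs": {
  "commands": "0 0 1 0 0 0 1;0 0 2 0 0 0 1;0 0 2.6 0 0 0 1;0 0 2.6 0 0 0 1;0 0 2.6 0 0 0 1"
}}

```text
clock: 8.95
position: [551.6, 161.7, 51.5]
tcp_rot: [179.9, -0.0, 90.0]
wrist_force: [-2.0, -1.7, 14.5]
grip_width: -0.0
gripper_force: 7.0
```

```bash
python3 avg.py
```

```text
9.35 pos/force/grip [ 5.5166e+02  1.6168e+02  5.1530e+01 -1.6300e+00 -5.5000e-01  1.3600e+01
  6.9500e+00] sd [0.01 0.01 0.01 0.53 0.52 0.53 0.01]
```

Call:
{"fn": "play_rows", "kwargs": {
  "commands": "0 0 0.3 0 0 0 1;0 0 0.3 0 0 0 1;0 0 0.3 0 0 0 1;0 0 0.3 0 0 0 1;0 0 0.3 0 0 0 1;0 0 0.3 0 0 0 1;0 0 0.3 0 0 0 1"
}}

```text
clock: 9.93
position: [551.7, 161.7, 51.3]
tcp_rot: [179.9, -0.0, 90.0]
wrist_force: [-2.2, -0.1, 15.2]
grip_width: 0.002
gripper_force: 7.3
```

Call:
{"fn": "play_rows", "kwargs": {
  "commands": "0 0 -18 0 0 0 1;0 0 -18 0 0 0 1;-40 10 -18 0 0 0 1;-80 20 -18 0 0 0 1;-120 32 -18 0 0 0 1;-122 32 -12 0 0 0 1;-122 32 -8.5 0 0 0 1;-122 32 -8.5 0 0 0 1;-122 32 -8.5 0 0 0 1;-122 32 -8.5 0 0 0 1"
}}

```text
clock: 10.77
position: [582.5, 41.6, 58.2]
tcp_rot: [-180.0, -0.1, 90.2]
wrist_force: [-0.2, 1.1, -0.1]
grip_width: 0.002
gripper_force: 0.0
```

Call:
{"fn": "play_rows", "kwargs": {
  "commands": "0 0 0 0 0 0 1;0 0 4 0 0 0 1;0 0 4 0 0 0 1;0 0 4 0 0 0 1;0 0 4 0 0 0 1"
}}

```text
clock: 11.18
position: [583.3, 40.2, 54.5]
tcp_rot: [180.0, -0.0, 90.0]
wrist_force: [0.3, 1.1, 1.4]
grip_width: 0.002
gripper_force: 0.8
```

Call:
{"fn": "play_rows", "kwargs": {
  "commands": "0 0 1 0 0 0 1;0 0 1 0 0 0 1;0 0 1 0 0 0 1;0 0 1 0 0 0 1"
}}

```text
clock: 11.52
position: [583.2, 39.6, 53.4]
tcp_rot: [180.0, -0.0, 90.0]
wrist_force: [0.6, 2.7, 2.9]
grip_width: -0.002
gripper_force: 1.3
```

Call:
{"fn": "play_rows", "kwargs": {
  "commands": "0 0 1 0 0 0 1;0 0 2 0 0 0 1;0 0 2 0 0 0 1;0 0 2 0 0 0 1"
}}

```text
clock: 11.85
position: [583.2, 39.8, 51.4]
tcp_rot: [180.0, -0.0, 90.0]
wrist_force: [0.1, 2.3, 4.6]
grip_width: 0.006
gripper_force: 2.1
```

```bash
python3 avg.py
```

```text
12.25 pos/force/grip [5.8316e+02 3.9580e+01 5.1380e+01 1.9000e-01 2.1300e+00 4.4500e+00
 2.1300e+00] sd [0.04 0.08 0.03 0.53 0.32 0.45 0.02]
```

Softest: about 4.3 N at 5 mm. So left is middling, middle is firmest and right is softest. I hold, lift, open the fingers and refine the right foot's position.

Call:
{"fn": "play_rows", "kwargs": {
  "commands": "0 0 0 0 0 0 1;0 0 0 0 0 0 1;0 0 0 0 0 0 1;0 0 -30 0 0 0 1;0 0 -45 0 0 0 0;0 0 -45 0 0 0 0;0 0 -45 0 0 0 0;0 0 -45 0 0 0 0;0 0 -45 0 0 0 0;0 0 -45 0 0 0 0"
}}

```text
clock: 13.08
position: [582.1, 39.1, 95.1]
tcp_rot: [-179.9, 0.0, 90.0]
wrist_force: [-0.6, -0.0, -0.0]
grip_width: 0.848
gripper_force: 0.0
```

```bash
cat > foot.py <<'E'
from h import *
import sys
from scipy.optimize import least_squares
s=read_state();print(np.round(s["clock"],2),np.round(s["position"],2),np.round(s["tcp_rot"],2),s["grip_width"])
c=camera("wrist");P=cloud(c);cv2.imwrite("pics/"+sys.argv[1]+".png",c["image"])
for X in((553,258),(551,161.5),(584,39.6)):
    Q=P.reshape(-1,3);Q=Q[np.hypot(Q[:,0]-X[0],Q[:,1]-X[1])<30]
    for lo,hi in((42,47),(54,60)):
        f=Q[(Q[:,2]>lo)&(Q[:,2]<hi)]
        if len(f)>50:print(X,len(f),np.round((f.max(0)+f.min(0))/2,1),np.round(np.ptp(f,0),1),np.round(f.mean(0),1))
E
python3 foot.py w2
```

```text
13.08 [582.06  39.09  95.08] [-1.7986e+02  3.0000e-02  8.9990e+01] 0.8476737958493445
(551, 161.5) 2903 [552.6 157.2  44.5] [45.5 38.1  5. ] [554.7 154.7  44.2]
(551, 161.5) 3627 [552.5 159.1  56.4] [30.5 26.7  4.8] [552.9 160.   56.2]
(584, 39.6) 2020 [585.6  39.1  44.5] [45.  45.6  4.9] [585.4  44.7  44. ]
(584, 39.6) 2127 [585.7  39.4  56.4] [29.6 30.1  4.7] [585.6  40.   55.9]
```

Call:
{"fn": "play_rows", "kwargs": {
  "commands": "0 2.5 0 0 0 0 0;0 2.5 15 0 0 0 0;0 2.5 35 0 0 0 0;0 2.5 55 0 0 0 0;0 2.5 70 0 0 0 0;0 2.5 71 0 0 0 0;0 2.5 71 0 0 0 0;0 2.5 71 0 0 0 0"
}}

```text
clock: 13.8
position: [586.1, 39.6, 25.8]
tcp_rot: [180.0, -0.0, 90.0]
wrist_force: [-0.2, 0.1, -0.3]
grip_width: 0.999
gripper_force: 0.0
```

Call:
{"fn": "play_rows", "kwargs": {
  "commands": "0 0 3 0 0 0 0;0 0 3 0 0 0 0;0 0 3 0 0 0 1;0 0 3 0 0 0 1;0 0 3 0 0 0 1;0 0 3 0 0 0 1;0 0 3 0 0 0 1;0 0 3 0 0 0 1;0 0 3 0 0 0 1",
  "force": 40
}}

```text
clock: 14.55
position: [585.9, 39.4, 22.9]
tcp_rot: [179.9, 0.0, 90.0]
wrist_force: [-0.5, -1.1, 5.3]
grip_width: 0.516
gripper_force: 40.9
```

Call:
{"fn": "play_rows", "kwargs": {
  "commands": "0 0 3 0 0 0 1;0 0 -20 0 0 0 1;0 0 -50 0 0 0 1;0 0 -80 0 0 0 1;0 0 -80 0 0 0 1;0 0 -80 0 0 0 1"
}}

```text
clock: 15.05
position: [586.6, 39.4, 103.6]
tcp_rot: [179.8, -0.0, 90.0]
wrist_force: [-0.1, 0.2, -2.4]
grip_width: 0.519
gripper_force: 43.5
```

```bash
cat > held.py <<'E'
from h import *
import sys
s=read_state();p=s["position"];print(np.round(s["clock"],2),np.round(p,2),np.round(s["tcp_rot"],2),s["grip_width"],np.round(s["wrist_force"],1))
c=camera("wrist");P=cloud(c);cv2.imwrite("pics/"+sys.argv[1]+".png",c["image"])
Q=P.reshape(-1,3)-p;Q=Q[np.hypot(Q[:,0],Q[:,1])<30]
h=np.histogram(Q[:,2],np.arange(-5,45,1));print(dict(zip(h[1].astype(int),h[0])))
for lo in np.arange(20,40,1.):
    f=Q[(Q[:,2]>lo)&(Q[:,2]<lo+1)]
    if len(f)>300:print(lo,len(f),np.round((f.max(0)+f.min(0))/2,1),np.round(np.ptp(f,0),1),np.round(f.mean(0),1))
E
python3 held.py w3
```

```text
15.05 [586.57  39.44 103.63] [ 1.7981e+02 -2.0000e-02  8.9980e+01] 0.5190644965853863 [-0.1  0.2 -2.4]
{np.int64(-5): np.int64(0), np.int64(-4): np.int64(0), np.int64(-3): np.int64(0), np.int64(-2): np.int64(0), np.int64(-1): np.int64(3), np.int64(0): np.int64(49), np.int64(1): np.int64(77), np.int64(2): np.int64(72), np.int64(3): np.int64(59), np.int64(4): np.int64(84), np.int64(5): np.int64(130), np.int64(6): np.int64(104), np.int64(7): np.int64(135), np.int64(8): np.int64(113), np.int64(9): np.int64(111), np.int64(10): np.int64(132), np.int64(11): np.int64(129), np.int64(12): np.int64(132), np.int64(13): np.int64(145), np.int64(14): np.int64(124), np.int64(15): np.int64(117), np.int64(16): np.int64(133), np.int64(17): np.int64(173), np.int64(18): np.int64(186), np.int64(19): np.int64(428), np.int64(20): np.int64(1527), np.int64(21): np.int64(1790), np.int64(22): np.int64(330), np.int64(23): np.int64(178), np.int64(24): np.int64(194), np.int64(25): np.int64(169), np.int64(26): np.int64(195), np.int64(27): np.int64(186), np.int64(28): np.int64(203), np.int64(29): np.int64(197), np.i
[... 184 characters left out ...]
: np.int64(111), np.int64(37): np.int64(125), np.int64(38): np.int64(163), np.int64(39): np.int64(527), np.int64(40): np.int64(240), np.int64(41): np.int64(52), np.int64(42): np.int64(44), np.int64(43): np.int64(61)}
20.0 1527 [-0.   2.2 20.5] [55.2 41.   1. ] [-1.1  8.6 20.6]
21.0 1790 [ 0.   2.4 21.5] [54.7 40.1  1. ] [ 0.4  8.5 21.4]
22.0 330 [ 0.   3.5 22.5] [55.2 34.   1. ] [ 1.9  9.1 22.4]
31.0 571 [ 0.2 -0.  31.5] [55.4 31.4  1. ] [-0.9  5.4 31.6]
32.0 2016 [ 0.   0.5 32.5] [55.4 30.1  1. ] [-0.3  1.  32.6]
33.0 2225 [-0.1  0.9 33.5] [55.8 29.4  1. ] [-0.2  0.7 33.4]
34.0 312 [-0.   0.6 34.5] [55.4 25.8  1. ] [-0.1  2.7 34.3]
39.0 527 [-0.1  0.5 39.5] [55.2 23.1  1. ] [-0.2  3.6 39.5]
```

Held well centred (offset about 0,+0.7; underside 18.8 below the TCP). Carry it past the left socket so the wrist camera can see that socket.

Call:
{"fn": "play_rows", "kwargs": {
  "commands": "-30 -7 0 0 0 0 1;-70 -15 0 0 0 0 1;-110 -24 0 0 0 0 1;-150 -33 0 0 0 0 1;-190 -42 0 0 0 0 1;-230 -51 0 0 0 0 1;-270 -60 0 0 0 0 1;-305 -68 0 0 0 0 1;-330 -75 0 0 0 0 1;-345 -80 0 0 0 0 1"
}}

```text
clock: 15.93
position: [502.0, -309.9, 99.9]
tcp_rot: [-179.7, 0.0, 89.7]
wrist_force: [0.3, 0.5, -2.4]
grip_width: 0.514
gripper_force: 43.5
```

Call:
{"fn": "play_rows", "kwargs": {
  "commands": "0 0 0 0 0 0 1;0 0 0 0 0 0 1;0 0 0 0 0 0 1"
}}

```text
clock: 16.18
position: [505.3, -303.5, 101.0]
tcp_rot: [-179.9, -0.1, 90.1]
wrist_force: [0.4, 0.7, -1.8]
grip_width: 0.515
gripper_force: 43.5
```

```bash
cat > sock.py <<'E'
from h import *
import sys
s=read_state();p=s["position"];print(np.round(s["clock"],2),np.round(p,2),s["grip_width"])
c=camera("wrist");P=cloud(c);cv2.imwrite("pics/"+sys.argv[1]+".png",c["image"])
B=P[(P[...,2]>26)&(P[...,2]<33)&(abs(P[...,0]-517)<90)&(abs(P[...,1]+283)<130)]
print("block top z",np.median(B[:,2]),len(B))
for X in((503.8,-234.7),(530.2,-331.2)):
    d=np.hypot(P[...,0]-X[0],P[...,1]-X[1])
    # ring of top-face points: rasterise radial inner edge and fit a circle
    m=(d<35)&(P[...,2]>28.7)&(P[...,2]<33)
    if m.sum()<500: continue
    q=P[m][:,:2]
    img=np.zeros((140,140),np.uint8)
    k=np.round((q-np.array(X)+35)*2).astype(int);img[k[:,1].clip(0,139),k[:,0].clip(0,139)]=255
    img=cv2.morphologyEx(img,cv2.MORPH_CLOSE,np.ones((5,5)))
    n,l,st,ce=cv2.connectedComponentsWithStats(((img==0)).astype(np.uint8))
    l0=l[70,70];M=(l==l0).astype(np.uint8)
    cn=max(cv2.findContours(M,cv2.RETR_EXTERNAL,cv2.CHAIN_APPROX_NONE)[0],key=cv2.contourArea)
    (cx,cy),r=cv2.minEnclosingCircle(cn);e=cv2.fitEllipse(cn)
    print(X,"encl",np.round([X[0]+cx/2-35,X[1]+cy/2-35,r/2],1),"ell",np.round([X[0]+e[0][0]/2-35,X[1]+e[0][1]/2-35,*np.array(e[1])/2],1))
for n in("left_socket","right_socket"):
    for q in place_of(n,"wrist")[:2]: print(n,round(q["score"],2),np.round(q["point"]),np.round(w(c,*q["point"],30),1))
E
python3 sock.py w4
```

```text
16.18 [ 505.34 -303.52  101.04] 0.5154117542289458
block top z 30.19546879219253 23998
(503.8, -234.7) encl [ 504.7 -235.4   19.3] ell [ 504.7 -235.6   36.7   37.1]
(530.2, -331.2) encl [ 530.  -331.4   49.1] ell [ 523.8 -338.2   62.6   86.4]
left_socket 0.62 [313. 153.] [ 502.6 -237.9   30. ]
right_socket 0.72 [358. 301.] [ 532.1 -332.8   30. ]
right_socket 0.63 [ 75. 297.] [ 344.5 -330.4   30. ]
```

View pics/w4.png

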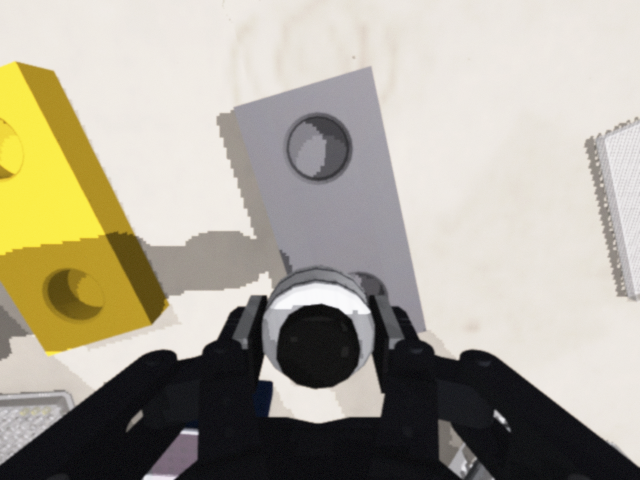

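The grey block's left socket sits at pixel (319,148), fitted at (504.7,−235.5) with a 37 mm bore. Yellow stays off to the left. I move over the socket and lower to just above its mouth.

Call:
{"fn": "play_rows", "kwargs": {
  "commands": "30 0 0 0 0 0 1;60 -0.4 0 0 0 0 1;67.3 -0.4 10 0 0 0 1;67.3 -0.4 25 0 0 0 1;67.3 -0.4 40 0 0 0 1;67.3 -0.4 45 0 0 0 1;67.3 -0.4 45 0 0 0 1;67.3 -0.4 45 0 0 0 1;67.3 -0.4 45 0 0 0 1"
}}

```text
clock: 17.08
position: [505.8, -238.3, 58.0]
tcp_rot: [179.9, 0.0, 90.0]
wrist_force: [-0.3, 0.7, -1.1]
grip_width: 0.518
gripper_force: 43.5
```

```bash
python3 sock.py w5; python3 held.py w6 | grep -v int64
```

```text
17.08 [ 505.81 -238.27   57.98] 0.5181591950770069
block top z 30.08952076578225 13355
(503.8, -234.7) encl [ 503.6 -254.5   37.9] ell [ 504.  -248.9   56.6   70. ]
(530.2, -331.2) encl [ 530.  -331.4   49.1] ell [ 534.8 -337.7   65.    86.8]
right_socket 0.75 [362. 430.] [ 532.1 -331.6   30. ]
right_socket 0.63 [ 53. 429.] [ 347. -331.   30.]
17.23 [ 505.62 -238.54   58.02] [1.7992e+02 3.0000e-02 8.9980e+01] 0.5160063621966517 [ 0.8  0.1 -1.8]
20.0 1565 [ 0.1  2.5 20.5] [55.2 40.2  1. ] [-0.7  8.2 20.6]
21.0 1756 [ 0.   2.9 21.5] [55.6 38.6  1. ] [ 0.4  8.7 21.4]
22.0 339 [-0.1  3.7 22.5] [54.8 35.9  1. ] [-0.4  9.4 22.4]
31.0 561 [-0.  -0.3 31.5] [55.8 31.   1. ] [ 0.5  5.3 31.6]
32.0 1938 [-0.1  0.4 32.5] [55.2 30.1  1. ] [-0.7  1.2 32.6]
33.0 2321 [-0.   0.3 33.5] [55.7 28.2  1. ] [ 0.   0.6 33.4]
34.0 304 [ 0.1  0.2 34.5] [55.4 25.6  1. ] [-0.2  2.5 34.3]
39.0 526 [ 0.1  0.7 39.5] [55.2 23.2  1. ] [-0.9  2.9 39.5]
```

Call:
{"fn": "play_rows", "kwargs": {
  "commands": "2.5 -0.8 0 0 0 0 1;2.5 -0.8 4 0 0 0 1;2.5 -0.8 8 0 0 0 1;2.5 -0.8 8 0 0 0 1;2.5 -0.8 8 0 0 0 1"
}}

```text
clock: 17.7
position: [503.9, -235.6, 48.8]
tcp_rot: [-179.9, -0.0, 90.0]
wrist_force: [-0.2, -1.5, -2.4]
grip_width: 0.514
gripper_force: 43.5
```

Call:
{"fn": "play_rows", "kwargs": {
  "commands": "0 0 2 0 0 0 1;0 0 4 0 0 0 1;0 0 4 0 0 0 1;0 0 4 0 0 0 1"
}}

```text
clock: 18.03
position: [504.2, -235.7, 45.1]
tcp_rot: [-180.0, -0.0, 90.0]
wrist_force: [-0.3, 0.4, -1.4]
grip_width: 0.518
gripper_force: 43.5
```

The spigot has entered without contact. I keep lowering.

Call:
{"fn": "play_rows", "kwargs": {
  "commands": "0 0 3 0 0 0 1;0 0 6 0 0 0 1;0 0 9 0 0 0 1;0 0 11 0 0 0 1;0 0 11 0 0 0 1;0 0 11 0 0 0 1"
}}

```text
clock: 18.53
position: [504.2, -235.7, 34.0]
tcp_rot: [-180.0, -0.0, 90.0]
wrist_force: [0.2, 0.3, -1.8]
grip_width: 0.517
gripper_force: 43.5
```

Call:
{"fn": "play_rows", "kwargs": {
  "commands": "0 0 1 0 0 0 1;0 0 1.5 0 0 0 1;0 0 1.5 0 0 0 1;0 0 1.5 0 0 0 1"
}}

```text
clock: 18.87
position: [504.3, -235.8, 32.8]
tcp_rot: [180.0, 0.0, 90.0]
wrist_force: [-0.6, -1.2, -2.6]
grip_width: 0.514
gripper_force: 43.5
```

Call:
{"fn": "play_rows", "kwargs": {
  "commands": "0 0 1 0 0 0 1;0 0 1 0 0 0 1;0 0 1 0 0 0 1"
}}

```text
clock: 19.12
position: [504.3, -235.8, 31.7]
tcp_rot: [-180.0, -0.0, 90.0]
wrist_force: [0.1, 0.1, -2.8]
grip_width: 0.516
gripper_force: 43.5
```

Call:
{"fn": "play_rows", "kwargs": {
  "commands": "0 0 0.7 0 0 0 1;0 0 0.7 0 0 0 1;0 0 0.7 0 0 0 1"
}}

```text
clock: 19.37
position: [504.3, -235.8, 31.0]
tcp_rot: [-180.0, 0.0, 90.0]
wrist_force: [-0.7, -0.6, -1.8]
grip_width: 0.514
gripper_force: 43.5
```

Call:
{"fn": "play_rows", "kwargs": {
  "commands": "0 0 0.6 0 0 0 1;0 0 0.6 0 0 0 1;0 0 0.6 0 0 0 1"
}}

```text
clock: 19.62
position: [504.3, -235.8, 30.9]
tcp_rot: [180.0, 0.0, 90.0]
wrist_force: [-2.2, 1.2, 4.7]
grip_width: 0.518
gripper_force: 44.1
```

```bash
python3 avg.py
```

```text
20.0167 pos/force/grip [ 504.32 -235.77   30.92   -1.45    0.91    5.61   44.17] sd [0.02 0.01 0.01 0.67 0.37 0.54 0.01]
```

The flange is resting on the block at the expected height, with about 7 N of push. I release, lift and check.

Call:
{"fn": "play_rows", "kwargs": {
  "commands": "0 0 -0.5 0 0 0 0.3;0 0 -0.5 0 0 0 0;0 0 -0.5 0 0 0 0;0 0 -0.5 0 0 0 0;0 0 -0.5 0 0 0 0;0 0 -15 0 0 0 0;0 0 -40 0 0 0 0;0 0 -75 0 0 0 0;0 0 -90 0 0 0 0;0 0 -90 0 0 0 0"
}}

```text
clock: 20.85
position: [506.8, -236.6, 124.0]
tcp_rot: [179.6, 0.1, 90.0]
wrist_force: [0.4, -0.2, -0.0]
grip_width: 1.001
gripper_force: 0.0
```

```bash
python3 - <<'E'
from h import *
s=read_state();print(np.round(s["position"],1),s["grip_width"],s["clock"])
c=camera("wrist");P=cloud(c);Q=P.reshape(-1,3)
Q=Q[np.hypot(Q[:,0]-504.5,Q[:,1]+235.5)<30]
for lo,hi in((28,33),(49,55),(60,68)):
    f=Q[(Q[:,2]>lo)&(Q[:,2]<hi)];print(len(f),np.round((f.max(0)+f.min(0))/2,1),np.round(np.ptp(f,0),1),np.round(np.median(f,0),1))
E
```

```text
[ 506.8 -236.6  124. ] 1.0007285029082642 20.85
1595 [ 504.5 -231.4   30.5] [59.6 51.8  4.8] [ 507.  -218.9   30.2]
1743 [ 504.3 -235.9   52. ] [45.2 45.9  5.9] [ 504.2 -227.5   52. ]
1852 [ 504.  -235.9   63. ] [30.3 30.6  5.9] [ 504.3 -234.9   64. ]
```

The foot is fully seated (flange top 52.0, button 64.0). On to the middle foot, the firmest.

Call:
{"fn": "play_rows", "kwargs": {
  "commands": "40 5 0 0 0 0 0;80 9 0 0 0 0 0;120 14 0 0 0 0 0;160 18 0 0 0 0 0;200 23 5 0 0 0 0;240 27 10 0 0 0 0;280 32 15 0 0 0 0;320 37 20 0 0 0 0;360 41 20 0 0 0 0;390 44 20 0 0 0 0"
}}

```text
clock: 21.73
position: [546.9, 158.4, 98.7]
tcp_rot: [-179.9, -0.1, 90.2]
wrist_force: [0.9, -0.2, -0.1]
grip_width: 0.999
gripper_force: 0.0
```

Call:
{"fn": "play_rows", "kwargs": {
  "commands": "6 1 2 0 0 0 0;8 1 2 0 0 0 0;8 1 2 0 0 0 0;8 1 2 0 0 0 0"
}}

```text
clock: 22.07
position: [548.8, 159.8, 97.6]
tcp_rot: [-179.9, 0.1, 89.9]
wrist_force: [0.2, 0.3, 0.1]
grip_width: 0.999
gripper_force: 0.0
```

```bash
python3 foot.py w7
```

```text
22.07 [548.76 159.78  97.58] [-1.799e+02  1.300e-01  8.988e+01] 0.9992157107823592
(553, 258) 3244 [554.4 258.6  44.5] [45.5 45.4  5. ] [554.  257.9  44.2]
(553, 258) 3361 [554.4 258.3  56.4] [30.  30.5  4.8] [554.4 258.5  56.2]
(551, 161.5) 1975 [552.4 161.3  44.5] [45.1 45.6  5. ] [552.1 166.8  44. ]
(551, 161.5) 2100 [552.5 161.4  56. ] [29.9 30.4  3.9] [552.5 162.1  56. ]
```

Call:
{"fn": "play_rows", "kwargs": {
  "commands": "1.5 3 0 0 0 0 0;1.5 3 15 0 0 0 0;1.5 3 30 0 0 0 0;1.5 3 50 0 0 0 0;1.5 3 66 0 0 0 0;1.5 3 71 0 0 0 0;1.5 3 71 0 0 0 0;1.5 3 71 0 0 0 0"
}}

```text
clock: 22.78
position: [552.7, 163.2, 27.8]
tcp_rot: [180.0, 0.0, 89.9]
wrist_force: [0.0, 0.1, 0.0]
grip_width: 1.001
gripper_force: 0.0
```

Call:
{"fn": "play_rows", "kwargs": {
  "commands": "-1.7 0 4 0 0 0 0;-1.7 0 4 0 0 0 0;-1.7 0 4 0 0 0 0"
}}

```text
clock: 23.03
position: [552.7, 161.8, 24.1]
tcp_rot: [179.9, -0.0, 90.0]
wrist_force: [0.4, 0.3, -0.1]
grip_width: 0.999
gripper_force: 0.0
```

Call:
{"fn": "play_rows", "kwargs": {
  "commands": "0 0 1 0 0 0 0;0 0 1 0 0 0 0;0 0 1 0 0 0 1;0 0 1 0 0 0 1;0 0 1 0 0 0 1;0 0 1 0 0 0 1;0 0 1 0 0 0 1;0 0 1 0 0 0 1;0 0 1 0 0 0 1"
}}

```text
clock: 23.78
position: [552.5, 162.1, 22.8]
tcp_rot: [180.0, -0.0, 90.0]
wrist_force: [0.4, -0.5, 4.9]
grip_width: 0.516
gripper_force: 40.8
```

Call:
{"fn": "play_rows", "kwargs": {
  "commands": "0 0 1 0 0 0 1;0 0 -20 0 0 0 1;0 0 -50 0 0 0 1;0 0 -80 0 0 0 1;0 0 -80 0 0 0 1;0 0 -80 0 0 0 1"
}}

```text
clock: 24.28
position: [553.3, 162.3, 103.6]
tcp_rot: [179.8, -0.1, 90.0]
wrist_force: [-0.4, 0.7, -2.2]
grip_width: 0.52
gripper_force: 42.4
```

```bash
python3 held.py w8 | grep -v int64
```

```text
24.28 [553.28 162.29 103.63] [ 1.7983e+02 -6.0000e-02  8.9980e+01] 0.5196410314940677 [-0.4  0.7 -2.2]
20.0 1345 [-0.1  1.3 20.5] [55.5 41.5  1. ] [-2.2  8.3 20.6]
21.0 1910 [ 0.1  2.4 21.5] [54.8 39.9  1. ] [ 0.9  7.9 21.4]
22.0 479 [-0.   3.2 22.5] [55.2 35.2  1. ] [ 3.8  8.6 22.4]
31.0 505 [ 0.  -0.8 31.5] [55.2 30.6  1. ] [-1.1  4.7 31.6]
32.0 1625 [-0.2 -0.5 32.5] [55.  30.2  1. ] [-0.7  0.9 32.6]
33.0 2601 [-0.1 -0.3 33.5] [55.4 28.8  1. ] [ 0.   0.1 33.4]
34.0 437 [ 0.1 -0.3 34.5] [55.3 26.3  1. ] [ 0.7  2.  34.3]
39.0 524 [-0.1  0.5 39.5] [55.4 22.7  1. ] [-1.1  3.2 39.5]
```

Call:
{"fn": "play_rows", "kwargs": {
  "commands": "-40 0 -5 0 0 0 1;-80 -2 -5 0 0 0 1;-120 -4 -5 0 0 0 1;-160 -6 -5 0 0 0 1;-200 -8 -5 0 0 0 1;-240 -9 -5 0 0 0 1;-280 -11 -5 0 0 0 1;-320 -12 -5 0 0 0 1;-360 -14 -5 0 0 0 1;-400 -15 -5 0 0 0 1"
}}

```text
clock: 25.17
position: [535.2, -239.5, 105.3]
tcp_rot: [-179.8, -0.1, 90.0]
wrist_force: [0.3, 0.5, -1.2]
grip_width: 0.511
gripper_force: 42.4
```

Call:
{"fn": "play_rows", "kwargs": {
  "commands": "-40 -3 0 0 0 0 1;-80 -4 0 0 0 0 1;-120 -6 0 0 0 0 1;-150 -7 0 0 0 0 1;-157 -7 0 0 0 0 1;-157 -7 0 0 0 0 1;-157 -7 0 0 0 0 1"
}}

```text
clock: 25.75
position: [529.3, -393.6, 105.4]
tcp_rot: [-179.9, -0.2, 90.0]
wrist_force: [-0.5, 1.2, -0.8]
grip_width: 0.52
gripper_force: 42.4
```

```bash
python3 sock.py w9
```

```text
25.75 [ 529.28 -393.56  105.38] 0.5196708326113276
block top z 30.299405838651897 27071
(503.8, -234.7) encl [ 503.6 -235.    49.1] ell [ 503.6 -232.8   79.1   80. ]
(530.2, -331.2) encl [ 531.1 -332.1   19.2] ell [ 531.2 -332.    36.5   37. ]
right_socket 0.8 [  9. 158.] [ 343.7 -330.3   30. ]
right_socket 0.67 [324. 162.] [ 532.7 -332.9   30. ]
```

The right socket fits at (531.1,−332.0), matching the prediction from block geometry.

Call:
{"fn": "play_rows", "kwargs": {
  "commands": "30 1 0 0 0 0 1;55 1.5 0 0 0 0 1;62 1.5 10 0 0 0 1;62 1.5 25 0 0 0 1;62 1.5 40 0 0 0 1;62 1.5 47 0 0 0 1;62 1.5 47 0 0 0 1;62 1.5 47 0 0 0 1;62 1.5 47 0 0 0 1;62 1.5 47 0 0 0 1"
}}

```text
clock: 26.73
position: [532.5, -333.2, 61.4]
tcp_rot: [179.9, 0.0, 90.0]
wrist_force: [-0.4, -0.1, -1.3]
grip_width: 0.518
gripper_force: 42.4
```

```bash
python3 held.py w10 | grep -v int64
```

```text
26.73 [ 532.48 -333.16   61.4 ] [1.7991e+02 4.0000e-02 9.0000e+01] 0.5184631892811022 [-0.4 -0.1 -1.3]
20.0 1306 [ 0.1  2.  20.5] [55.2 40.5  1. ] [-2.3  8.3 20.6]
21.0 1882 [-0.1  1.5 21.5] [55.2 40.7  1. ] [ 0.9  8.  21.5]
22.0 530 [-0.   2.8 22.5] [55.7 36.9  1. ] [ 3.1  8.6 22.4]
31.0 510 [ 0.2 -0.6 31.5] [54.8 30.9  1. ] [-0.   5.1 31.6]
32.0 1590 [ 0.1 -0.1 32.5] [55.6 30.2  1. ] [-0.7  1.2 32.6]
33.0 2602 [-0.1 -0.6 33.5] [55.4 28.3  1. ] [-0.2  0.  33.4]
34.0 456 [ 0.1 -0.4 34.5] [55.2 26.1  1. ] [ 0.9  1.9 34.3]
39.0 502 [-0.1  0.6 39.5] [55.4 22.4  1. ] [-0.5  3.1 39.5]
```

Call:
{"fn": "play_rows", "kwargs": {
  "commands": "1.3 -1 0 0 0 0 1;1.3 -1 5 0 0 0 1;1.3 -1 10 0 0 0 1;1.3 -1 10 0 0 0 1;1.3 -1 10 0 0 0 1"
}}

```text
clock: 27.2
position: [530.3, -331.5, 49.8]
tcp_rot: [-179.9, -0.0, 90.0]
wrist_force: [0.1, 0.4, -2.4]
grip_width: 0.513
gripper_force: 42.4
```

Call:
{"fn": "play_rows", "kwargs": {
  "commands": "0 0.6 0 0 0 0 1;0 0.6 2 0 0 0 1;0 0.6 5 0 0 0 1;0 0.6 5 0 0 0 1;0 0.6 5 0 0 0 1"
}}

```text
clock: 27.62
position: [531.2, -331.6, 45.2]
tcp_rot: [-180.0, -0.0, 90.0]
wrist_force: [0.1, -0.3, -1.1]
grip_width: 0.519
gripper_force: 42.4
```

Call:
{"fn": "play_rows", "kwargs": {
  "commands": "0 0 3 0 0 0 1;0 0 5 0 0 0 1;0 0 5 0 0 0 1;0 0 5 0 0 0 1"
}}

```text
clock: 27.95
position: [531.3, -331.6, 40.3]
tcp_rot: [-180.0, -0.0, 90.0]
wrist_force: [-0.3, -0.3, -2.3]
grip_width: 0.514
gripper_force: 42.4
```

Entering cleanly, with 9.4 mm left to go.

Call:
{"fn": "play_rows", "kwargs": {
  "commands": "0 0 3 0 0 0 1;0 0 6 0 0 0 1;0 0 7.5 0 0 0 1;0 0 7.5 0 0 0 1;0 0 7.5 0 0 0 1"
}}

```text
clock: 28.37
position: [531.3, -331.5, 32.7]
tcp_rot: [-180.0, -0.0, 90.0]
wrist_force: [-0.2, -0.0, -1.1]
grip_width: 0.518
gripper_force: 42.4
```

Call:
{"fn": "play_rows", "kwargs": {
  "commands": "0 0 0.7 0 0 0 1;0 0 1.2 0 0 0 1;0 0 1.2 0 0 0 1;0 0 1.2 0 0 0 1"
}}

```text
clock: 28.7
position: [531.4, -331.7, 31.8]
tcp_rot: [180.0, 0.0, 90.0]
wrist_force: [-0.9, -0.3, -0.8]
grip_width: 0.516
gripper_force: 42.4
```

Call:
{"fn": "play_rows", "kwargs": {
  "commands": "0 0 0.7 0 0 0 1;0 0 0.7 0 0 0 1;0 0 0.7 0 0 0 1"
}}

```text
clock: 28.95
position: [531.4, -331.6, 31.1]
tcp_rot: [-180.0, -0.0, 90.0]
wrist_force: [0.2, -1.1, -1.3]
grip_width: 0.518
gripper_force: 42.4
```

Call:
{"fn": "play_rows", "kwargs": {
  "commands": "0 0 0.6 0 0 0 1;0 0 0.6 0 0 0 1;0 0 0.6 0 0 0 1;0 0 0.6 0 0 0 1"
}}

```text
clock: 29.28
position: [531.4, -331.7, 30.9]
tcp_rot: [180.0, 0.0, 90.0]
wrist_force: [-1.5, -0.1, 4.6]
grip_width: 0.518
gripper_force: 42.9
```

Seated with light contact. I release, lift, back off and check everything.

Call:
{"fn": "play_rows", "kwargs": {
  "commands": "0 0 -0.5 0 0 0 0.3;0 0 -0.5 0 0 0 0;0 0 -0.5 0 0 0 0;0 0 -0.5 0 0 0 0;0 0 -0.5 0 0 0 0;0 0 -15 0 0 0 0;0 0 -40 0 0 0 0;0 0 -75 0 0 0 0;0 0 -110 0 0 0 0;0 0 -130 0 0 0 0"
}}

```text
clock: 30.12
position: [533.0, -332.2, 164.1]
tcp_rot: [179.8, 0.1, 90.0]
wrist_force: [1.0, -0.7, -0.4]
grip_width: 0.998
gripper_force: 0.0
```

Call:
{"fn": "play_rows", "kwargs": {
  "commands": "-40 0 -20 0 0 0 0;-80 0 -20 0 0 0 0;-80 0 -20 0 0 0 0;-80 0 -20 0 0 0 0;-80 0 -20 0 0 0 0;-80 0 -20 0 0 0 0"
}}

```text
clock: 30.62
position: [531.6, -409.9, 179.9]
tcp_rot: [-180.0, -0.1, 90.1]
wrist_force: [-0.6, 0.4, -0.0]
grip_width: 0.999
gripper_force: 0.0
```

```bash
python3 - <<'E'
from h import *
s=read_state();print(np.round(s["position"],1),s["grip_width"],s["clock"],np.round(s["wrist_force"],1))
c=camera("wrist");P=cloud(c).reshape(-1,3)
for X in((504.3,-235.9),(531.1,-332)):
    Q=P[np.hypot(P[:,0]-X[0],P[:,1]-X[1])<30]
    for lo,hi in((49,55),(60,68)):
        f=Q[(Q[:,2]>lo)&(Q[:,2]<hi)];print(len(f),np.round((f.max(0)+f.min(0))/2,1),np.round(np.median(f,0),1))
t=camera("top");cv2.imwrite("pics/end.png",t["image"])
E
```

```text
[ 531.6 -409.9  179.9] 0.9992817684780794 30.6167 [-0.6  0.4 -0. ]
755 [ 504.3 -253.7   52. ] [ 504.8 -253.1   52.2]
2 [ 503.4 -251.5   60.7] [ 503.4 -251.5   60.7]
1613 [ 531.3 -332.3   51.7] [ 531.6 -331.1   52.2]
1549 [ 531.3 -332.5   63.6] [ 531.6 -331.9   64.1]
```

View pics/end.png

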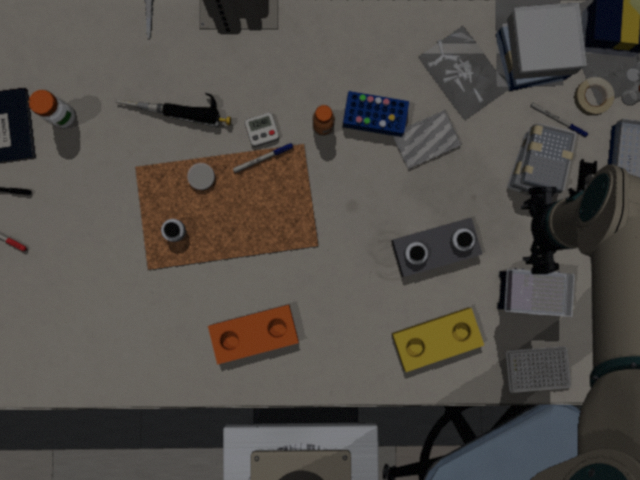

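Both feet are in the grey block, at (416,253) and (463,240). The middling one is still standing at (172,230), the dish and pen haven't moved, and the gripper is clear. I hand the job in.

```bash
python3 -c "
from bench import *
print(sign_off())"
```

```text
the job is handed in; nothing more can be done
None
```

I've handed the job in at about 31 s: the softest foot (from the right of the row, about 4 N at 5 mm) is seated in the left socket, the firmest (from the middle, about 15 N) is in the right socket, and the middling one (about 8 N) is still standing at the left of the row.

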